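Take the small kiln's reading through its vent with the stick pyrometer

TASK

Pull the clay bung out of the vent hole in the top of the small kiln and set it down on the pale kiln-shelf tile, without dropping it. Then lift the yellow stick pyrometer out of the wooden tool stand and lower its white sheath upright down the middle of the vent hole, never touching the kiln with it (the sheath chips and would read the wall), until the red ring is level with the top of the kiln. Finish the job there while still holding the pyrometer steady and centred in the hole; leave the other tools and pots where they are.

Things in the scene. Friction and masses are not known exactly. Their poses are not given: they have to be found in the camera images.
- kiln_port (a point): Centre of the kiln's vent hole at the level of its flat white top (165 mm above the bench), z up, x and y along the kiln's sides. The hole is round, 22 mm across, goes straight down through the 33 mm thick top and opens into an empty chamber 90 mm deep and 170 mm square
- bung_head (a point): Centre of the head of the vent bung (see bung), on its axis: 17 mm above the head's underside, 17 mm below its top and 35 mm above the stem's foot. The head is round, 31 mm across at the bottom widening to 36 mm at the top; z points up along the axis
- batt_top (a point): Pale kiln-shelf tile lying on the bench, fixed, 160 x 120 x 12 mm, with no rim. This point is the centre of its upper face, 12 mm above the bench; x along the 160 mm side, y along the 120 mm side, z up
- stand_top (a point): Centre of the top face of the tool stand's shelf, 142 mm above the bench; x along its 230 mm length, y across its 80 mm depth. Three 13 mm holes go through the 12 mm thick shelf at x = -70, 0 and +70 mm: the pyrometer hangs in one of them (any), a brush and a loop tool stand in the other two
- pyro_grip (a point): Centre of the pyrometer's yellow handle, which is 34 mm (x) by 24 mm (y) by 80 mm (z); z points up, away from the sheath. The sheath's tip lies 160 mm below this point, the red ring 80 mm below, the handle's underside 40 mm below, its top 40 mm above
- pyro_mark (a point): The red depth ring on the pyrometer's sheath (6 mm wide): this point is its middle, on the axis, 80 mm above the sheath's tip and 80 mm below the centre of the handle
- pyro_tip (a point): The lower end of the pyrometer's white sheath, on its axis
- kiln: Small top-hat kiln, fixed: a steel-jacketed box on a 250 mm square base, 165 mm high, with a white fibre top 230 mm square; origin on the bench under the vent hole, z up. It is turned about the vertical; lifting handles stick out to 140 mm either way along its y, a grey control box with black knob to 177 mm along its -x
- stand: Wooden tool stand, fixed, 230 mm long (x), 80 mm deep (y), 142 mm high, open at front and back; origin on the bench under its centre. It may be on the left or right of the kiln, the tile being on the other side
- batt: The pale kiln-shelf tile itself; origin on the bench under its centre
- bung: Loose reddish fired-clay vent bung, about 60 g; origin at the centre of the stem's foot, z up along its axis. At the start its head sits on the kiln top (34 mm high above it) and its 18 mm long stem, 19 mm across tapering to 17 mm, hangs in the hole with room to spare. It can stand on the flat foot, 52 mm tall in all
- pyro: Loose stick pyrometer, about 140 g: yellow plastic handle, below it on the same axis a straight white sheath 8 mm in diameter and 120 mm long; origin at the sheath's tip, z up. At the start it hangs upright in the stand, the handle's underside resting on the shelf, turned a little about the vertical
- glaze_brush: Bystander: round brush standing bristles up in the tool stand, 208 mm long, 19 mm wide at the bristles; origin at its lower end
- loop_tool: Bystander: clay loop tool standing loop up in the tool stand, 206 mm long, 35 mm wide at the loop; origin at its lower end
- tool_tub: Bystander: brown tub of wooden-handled tools, 130 mm across and 90 mm high, two handles leaning out to 146 mm high; origin under its centre
- sponge: Bystander: orange-yellow sponge block 85 x 55 x 35 mm; origin under its centre
- bonsai_pot: Bystander: dark brown rectangular bonsai pot 160 x 115 x 48 mm on four feet; origin under its centre
- flat_brush: Bystander: wide flat brush lying down, blue handle, 173 x 56 x 20 mm; origin on the bench near its middle
Things that resemble listed ones, but are neither listed nor needed, are in the scene too. There is more than one size of the bung; the job needs the smaller. Of the things shaped like the pyro, the yellow one is meant.

How it is judged:
By the outcome, as a careful person would: the job done as asked, in the order asked, and still so for the second after the job is handed in, while the arm keeps its last pose, push and grip.
It also fails if it takes over 69 s, if anything falls off the work surface, if the arm or the gripper's body presses on something with over 40 N, if the wrist force passes 120 N, or if a joint passes its speed limit or range.

ROBOT

A 6-joint arm with a two-finger parallel gripper is mounted at the origin on the work surface. World frame = base frame: x ahead of the robot, y to its left, z up, the work surface at z = 0. Lengths are in m, angles in degrees, forces in N, time in s.
With the tool pointing down it reaches from about 0.375 to 0.9 m from the base axis. Payload 3.1 kg.
Tool frame: the origin (TCP) lies between the finger pads; the fingertips stand 19 mm ahead of it and the grasp point (between the pads) is the TCP; z points along the fingers, x is the direction in which the jaws open and shut, and the axes are right-handed (so a half turn about z gives the same grasp; the last joint's range is limited). The gripper opens to 87 mm and grips with 3 to 60 N. Pads are 19 mm wide; open, the fingers measure 117 mm over their backs; the gripper's body (75 mm by 190 mm) begins 51 mm behind the grasp point.
Start: joints at [-84.196, 30.224, 82.088, -0, 67.689, -10.227], TCP at [0.173, -0.601, 0.217] pointing down, gripper open.
Joint ranges: [-176.69, 176.69], [-43.24, 126.21], [12.49, 139.97], [-82, 262], [0, 151.66], [-163.58, 163.58]. Speed limits (degrees/s): [159.86, 159.86, 180, 180, 180, 180].

INTERFACE

Orientations are given as a 3x3 rotation matrix whose columns are the frame's x, y, z axes.
In Python, from rig import read_state, capture, camera_info, hand_in, spot_in, silhouettes gives the robot as it stands.
- The arm moves only by the shell command python3 -m jog 'ROWS'. ROWS is text: rows parted by semicolons, each of 7 numbers parted by spaces: the shift along the tool's x, y, z in m, then the turn, a rotation vector about the tool's x, y, z in degrees, then the opening, from 0 (shut) to 1 (fully open). A call has 1 to 8 rows; each row is the pose to reach, as a shift and turn from the pose commanded when the call began, along the tool's axes at that moment; what a row does not reach only later rows make up. A row lasts 1/8 s, in which the tool goes at most 62.5 mm and 10.7 degrees, less where a joint would pass 70% of its speed; a pose out of reach is approached as far as the arm can. A call with a gripper value outside its range is refused whole. The fingers move at their own pace and stop on an object; the grip force is fixed at half the most. Time passes only in rows, so rows that repeat a pose let the fingers close. It gives the time, the measured TCP pose, the force and the opening at its end, in the units of the state.
- read_state(): the state, without advancing time (a new reading comes with each control period).
- capture(name): name is "side" or "top"; returns (picture, depth): 400x640x3 uint8, red, green, blue; 400x640 float32, m along the optical axis (not along the pixel's ray), 0 where there is no reading.
- camera_info(name): a dict with "vfov" (degrees; the focal length in pixels is half the picture's height over the tangent of half this angle, whatever the lens; pixels are square), "cx", "cy" (the principal point, pixels), "R" (3x3) and "t" (3): a world point X has camera coordinates R X + t. Camera axes: x right, y down, z forward; pixel columns grow to the right and rows downward; lengths in m; the calibration is good to about 2 mm. A picture is of the moment at which its call begins. camera_info takes no time and is no camera call.
- hand_in(): hands the job in, once; it reports no verdict.
Trained networks look in the newest picture that a camera, given by its name, has taken for a name from the list of things; names that differ only in an ending like _2 or _b are one class to them, and where a whole thing is asked for, a point or a joint stands for the part that bears it (a point fixed in the world has none). Each returns a list of dicts, best first, with "score" (0 to 1); they miss things now and then, are a little off and sometimes report something else, mostly with a low value. They report only what shows in the picture. A call takes as long as a camera call. They do not tell look-alikes from the thing itself.
- spot_in(label, camera): "centre" ([x, y, z] in m, in world coordinates, good to about 4 mm: the middle of the surface that is visible of it).
- silhouettes(label, camera): "region" (400x640 bool, what is visible of it).
The state is a dict: "time_s": time; "joint_positions": joint angles; "qvel": joint speeds; "tau": joint torques, N m; "position": TCP position; "tcp_rot": TCP orientation; "force": force on the tool from outside, world axes, zero at the start; "moment": the same for the moment, N m; "opening": opening from 0.0 (shut) to 1.0 (fully open).
Only numpy, scipy, OpenCV 4.12 (cv2) and the standard library are available. Lean on these libraries where they do the work, as an engineer would, in place of code of your own. Each camera call takes 0.05 s, during which the arm holds its last target.

## Working session

There is one attempt and no reset: what is moved stays moved. The work goes in short steps, Python scripts to look and compute and a shell command to move; the robot and the scene stay as the last step left them, time stands still between calls to the robot, and variables do not carry over. Pictures are saved under pics/ and viewed, and the job is handed in when it is done.

```bash
mkdir -p pics; ls; python3 - <<'E'
from rig import *
import cv2,numpy as np
for n in("side","top"):
    p,d=capture(n); cv2.imwrite(f"pics/{n}0.png",cv2.cvtColor(p,cv2.COLOR_RGB2BGR)); np.save(f"pics/{n}0.npy",d)
    c=camera_info(n); print(n,c)
s=read_state(); print(s)
E
```

```text
pics
side {'vfov': 49.157182817795345, 'cx': 321.40714283729216, 'cy': 193.79111370070729, 'R': array([[-0.98767052, -0.15645284, -0.00542698],
       [-0.08918954,  0.59085793, -0.80183049],
       [ 0.12865523, -0.79146031, -0.59752692]]), 't': array([0.57025644, 0.16619671, 1.07437151])}
top {'vfov': 48.38753666596121, 'cx': 324.16457613871336, 'cy': 197.82421523105586, 'R': array([[-0.00821356, -0.99995177, -0.00538432],
       [-0.9920398 ,  0.00882496, -0.12561508],
       [ 0.12565654,  0.00430971, -0.99206444]]), 't': array([0.02645443, 0.57608381, 1.17803109])}
{'time_s': 0.1, 'joint_positions': array([-8.41954781e+01,  3.02728592e+01,  8.21476166e+01, -2.21174826e-03,
        6.76902201e+01, -1.02258917e+01]), 'qvel': array([-0.14396726, -0.15471695, -0.14871675, -0.06130755, -0.16182617,
        0.07841048]), 'tau': array([-6.73106797e-05, -4.40984702e+01, -1.77150053e+01,  6.35697646e-02,
        5.33947977e-02, -3.91030892e-05]), 'position': array([ 0.17255654, -0.60001981,  0.2163858 ]), 'tcp_rot': array([[ 2.76161469e-01, -9.61111226e-01, -2.30922798e-04],
       [-9.61109361e-01, -2.76161394e-01,  1.91848950e-03],
       [-1.90765376e-03, -3.07870817e-04, -9.99998133e-01]]), 'force': array([-0.11003276,  0.07235195, -0.04506015]), 'moment': array([ 0.00628124, -0.04396206,  0.01530213]), 'opening': 1.0026949132414484}
```

View pics/side0.png

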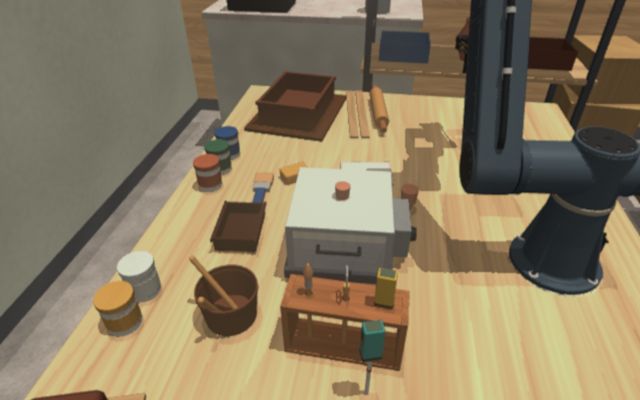

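View pics/top0.png

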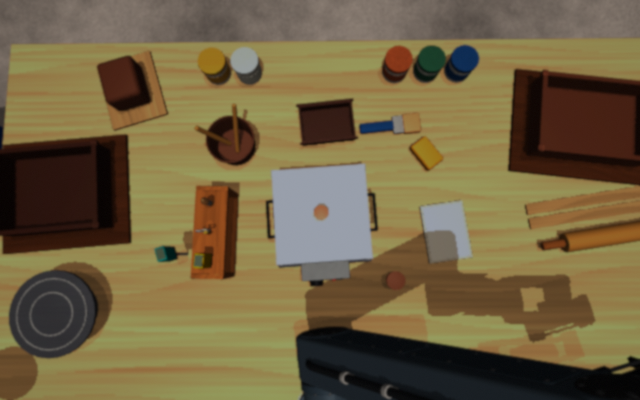

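The top view shows the kiln with a bung at (321,212) on its top, and a second reddish bung on the bench at (394,280). The tile is at (446,232) and the stand at (213,232). The yellow pyrometer is in the stand near (203,258), with a teal look-alike lying outside at (168,254). Next I'll measure and check the crops.

```bash
cat > h.py <<'E'
import numpy as np,cv2
from rig import *
def K(n):
    c=camera_info(n); f=200/np.tan(np.radians(c['vfov']/2)); return c,f
def cloud(n,d):
    c,f=K(n); v,u=np.mgrid[0:400,0:640].astype(float)
    P=np.stack([(u-c['cx'])/f*d,(v-c['cy'])/f*d,d],-1)
    W=(P-c['t'])@c['R']; W[d<=0]=np.nan; return W
def proj(n,X):
    c,f=K(n); p=c['R']@np.asarray(X)+c['t']; return np.array([p[0]/p[2]*f+c['cx'],p[1]/p[2]*f+c['cy']])
E
python3 - <<'E'
from h import *
for n in("top","side"):
    W=cloud(n,np.load(f"pics/{n}0.npy"))
    for l in("bung","pyro","batt","stand","kiln","kiln_port"):
        try:
            for r in (spot_in if l=="kiln_port" else silhouettes)(l,n)[:3]:
                if 'centre' in r: print(n,l,r['score'],r['centre']);continue
                m=r['region']; ys,xs=np.nonzero(m); P=W[m]; P=P[~np.isnan(P[:,0])]
                print(n,l,round(r['score'],2),'px',xs.mean().round(1),ys.mean().round(1),len(xs),'mean',P.mean(0).round(4),'zmax',np.percentile(P[:,2],[5,50,95]).round(3), 'xr',np.percentile(P[:,0],[2,98]).round(3),'yr',np.percentile(P[:,1],[2,98]).round(3))
                np.save(f"pics/{n}_{l}_{int(xs.mean())}.npy",m)
        except Exception as e: print(l,e)
p=cv2.imread("pics/top0.png");s=cv2.imread("pics/side0.png")
a=cv2.resize(p[180:300,170:430],None,fx=3,fy=3);cv2.imwrite("pics/cropt.png",a)
b=cv2.resize(s[160:400,260:430],None,fx=2.5,fy=2.5);cv2.imwrite("pics/crops.png",b)
E
```

```text
top bung 0.62 px 321.0 212.1 181 mean [0.5222 0.0287 0.1965] zmax [0.194 0.197 0.2  ] xr [0.506 0.539] yr [0.012 0.045]
top bung 0.53 px 395.5 279.8 307 mean [ 0.3562 -0.1622  0.0656] zmax [0.037 0.069 0.073] xr [0.334 0.376] yr [-0.186 -0.141]
top pyro 0.77 px 203.1 259.6 287 mean [0.4136 0.3025 0.2003] zmax [0.144 0.218 0.224] xr [0.397 0.431] yr [0.295 0.318]
top pyro 0.73 px 167.3 253.1 329 mean [0.4294 0.3973 0.1682] zmax [0.058 0.186 0.202] xr [0.412 0.446] yr [0.387 0.413]
top pyro 0.34 px 321.2 219.8 10243 mean [0.5071 0.0286 0.1566] zmax [0.12  0.164 0.168] xr [0.37  0.633] yr [-0.087  0.148]
top batt 0.81 px 445.7 231.1 2549 mean [ 0.4842 -0.3121  0.0121] zmax [0.008 0.012 0.016] xr [0.408 0.562] yr [-0.372 -0.252]
top stand 0.85 px 215.8 230.4 3606 mean [0.4862 0.2961 0.1106] zmax [0.007 0.14  0.145] xr [0.372 0.593] yr [0.264 0.343]
top kiln 0.36 px 202.7 260.1 272 mean [0.4126 0.3023 0.2044] zmax [0.156 0.219 0.224] xr [0.397 0.429] yr [0.295 0.318]
side bung 0.8 px 342.0 190.1 232 mean [0.5225 0.0406 0.1897] zmax [0.17  0.194 0.2  ] xr [0.508 0.539] yr [0.021 0.05 ]
sid
[... 578 characters left out ...]
7] xr [0.403 0.564] yr [-0.37  -0.084]
side batt 0.84 px 367.3 166.0 374 mean [ 0.4828 -0.3407  0.0134] zmax [0.011 0.013 0.016] xr [0.411 0.565] yr [-0.37  -0.316]
side batt 0.42 px 345.7 225.1 11921 mean [0.5065 0.0897 0.1309] zmax [0.041 0.162 0.167] xr [0.368 0.631] yr [-0.072  0.163]
side stand 0.56 px 340.7 320.5 7815 mean [0.4904 0.319  0.0848] zmax [0.008 0.135 0.144] xr [0.372 0.594] yr [0.271 0.352]
side stand 0.37 px 308.2 292.1 340 mean [0.5538 0.3032 0.1353] zmax [0.013 0.168 0.214] xr [0.545 0.583] yr [0.157 0.316]
side kiln 0.7 px 345.7 225.1 11978 mean [0.5066 0.089  0.1305] zmax [0.041 0.161 0.167] xr [0.367 0.631] yr [-0.073  0.163]
side kiln_port 0.59 [0.505, 0.12, 0.1627]
```

```bash
ls pics
```

```text
crops.png
cropt.png
side0.npy
side0.png
side_batt_345.npy
side_batt_367.npy
side_bung_290.npy
side_bung_342.npy
side_bung_409.npy
side_kiln_345.npy
side_pyro_367.npy
side_pyro_371.npy
side_pyro_385.npy
side_stand_308.npy
side_stand_340.npy
top0.npy
top0.png
top_batt_445.npy
top_bung_320.npy
top_bung_395.npy
top_kiln_202.npy
top_pyro_167.npy
top_pyro_203.npy
top_pyro_321.npy
top_stand_215.npy
```

View pics/cropt.png

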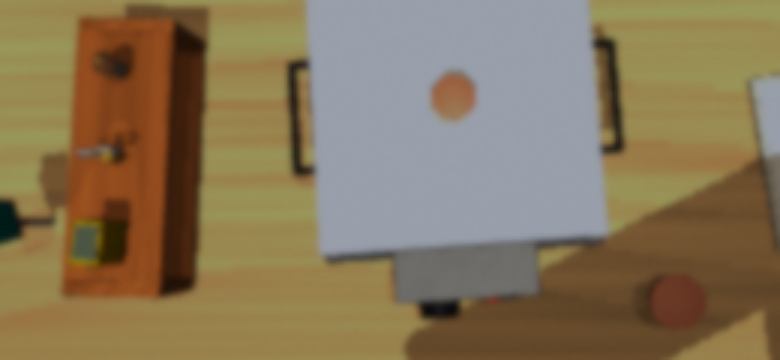

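View pics/crops.png

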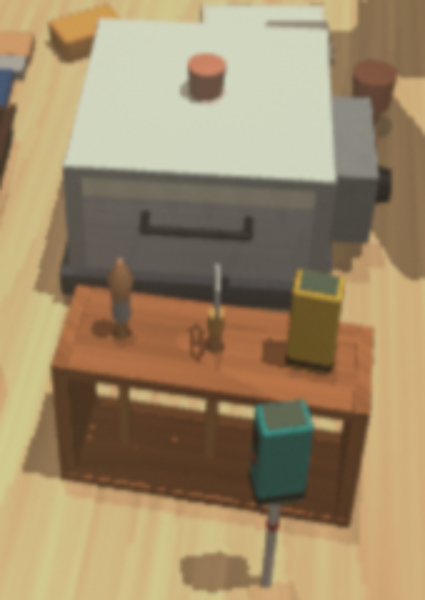

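```bash
python3 - <<'E'
from h import *
# kiln top rect, tile rect, pyro handle top, shelf orientation from depth
W=cloud("top",np.load("pics/top0.npy")); Z=W[...,2]
def rect(mask,name,k=3):
    n,l,st,c=cv2.connectedComponentsWithStats(mask.astype(np.uint8))
    i=1+np.argmax(st[1:,4]); P=W[l==i]; r=cv2.minAreaRect((P[:,:2]*1000).astype(np.float32)); print(name,r,P[:,2].mean(),st[i,4])
def near(x,y,r): return np.hypot(W[...,0]-x,W[...,1]-y)<r
rect((abs(Z-.165)<.006)&near(.52,.03,.18),'kiln')
for n in("top","side"):
    W=cloud(n,np.load(f"pics/{n}0.npy")); Z=W[...,2]
    rect((Z>.188)&near(.522,.029,.035),n+' bung head')
    rect((Z>.212)&near(.413,.305,.035),n+' pyro top')
    m=(Z>.15)&near(.413,.305,.035); rect(m,n+' pyro all')
    P=W[m]
    if n=="side":
        # front (y+) face
        q=P[(P[:,2]<.215)&(P[:,2]>.16)]; a=np.polyfit(q[:,0],q[:,1],1); print('face slope',a,np.degrees(np.arctan(a[0])), len(q)); print('tilt vs z',np.polyfit(q[:,2],q[:,1],1))
    rect((abs(Z-.142)<.004)&near(.486,.3,.14),n+' shelf')
W=cloud("top",np.load("pics/top0.npy")); m=np.load("pics/top_batt_445.npy"); P=W[m]; P=P[P[:,2]<.02]; print(cv2.minAreaRect((P[:,:2]*1000).astype(np.float32)))
E
```

```text
kiln ((523.0616455078125, 28.99011993408203), (232.50067138671875, 232.5224151611328), 3.3753678798675537) 0.16453847655841658 8798
top bung head ((522.4833984375, 28.596012115478516), (33.14164733886719, 33.59067916870117), 88.93479919433594) 0.19709929358698214 179
top pyro top ((413.01422119140625, 308.2907409667969), (26.548723220825195, 31.676700592041016), 89.20572662353516) 0.22090941943689973 169
top pyro all ((412.763916015625, 308.18231201171875), (25.986940383911133, 33.69651412963867), 86.03314208984375) 0.20535892025839622 273
top shelf ((482.8388671875, 305.50604248046875), (81.66729736328125, 230.22027587890625), 88.41819763183594) 0.1414959918084494 2443
side bung head ((522.1041870117188, 33.118621826171875), (37.299652099609375, 32.80567169189453), 49.00199890136719) 0.19668450885132935 161
side pyro top ((412.8756408691406, 312.541015625), (25.76852035522461, 34.09071350097656), 83.02635955810547) 0.2209458368966961 276
side pyro all ((412.9228515625, 312.59393310546875), (25.885034561157227, 35.05194854736328), 83.02635955810547) 0.1960198507881169 745
face slope [-0.09137362  0.36084134] -5.22082534679976 420
tilt vs z [0.00406954 0.32226313]
side shelf ((482.6002502441406, 308.9710388183594), (84.58116149902344, 229.8937225341797), 88.25520324707031) 0.14250025788603732 3800
((484.42303466796875, -313.07794189453125), (161.09109497070312, 121.5103759765625), 7.824244499206543)
```

The crops show the smaller bung sitting in the vent at top-view (321,212), with a head about 36 mm wide. The bung on the bench at (394,280) is larger, about 42 mm wide and 70 mm tall, so it's the look-alike. The yellow pyrometer hangs in the stand's lower hole at top (203,259) / side (385,288), and the teal one is outside the stand.

```bash
cat >> h.py <<'E'
def rel(target, yaw=None):
    """shift (tool axes) & turn to reach world TCP target with jaw x axis at yaw deg, pointing down"""
    s=read_state(); R=s['tcp_rot']; d=R.T@(np.asarray(target)-s['position'])
    from scipy.spatial.transform import Rotation as Ro
    t=np.zeros(3)
    if yaw is not None:
        a=np.radians(yaw); x=np.array([np.cos(a),np.sin(a),0]); z=np.array([0,0,-1.]); y=np.cross(z,x)
        t=Ro.from_matrix(R.T@np.c_[x,y,z]).as_rotvec(degrees=True)
    print('shift',d.round(4),'turn',t.round(2),'| now',s['position'].round(4),'t',round(s['time_s'],2))
E
python3 - <<'E'
from h import *
W=cloud("side",np.load("pics/side0.npy")); Z=W[...,2]
m=(abs(Z-.165)<.006)&(np.hypot(W[...,0]-.52,W[...,1]-.03)<.18)
print(cv2.minAreaRect((W[m][:,:2]*1000).astype(np.float32)), Z[m].mean())
for n in("top","side"):
    W=cloud(n,np.load(f"pics/{n}0.npy")); m=(W[...,2]>.17)&(abs(W[...,0]-.5)<.15)&(abs(W[...,1]-.31)<.06); P=W[m]; P=P[P[:,0]>.44]; print(n,P.max(0),P.min(0))
rel([.5225,.031,.29],-95.5)
E
```

```text
((522.747802734375, 32.48352813720703), (232.47315979003906, 237.5040740966797), 3.5107202529907227) 0.16573057414942205
top [0.55993642 0.31998951 0.2193624 ] [0.47660288 0.28978626 0.17042895]
side [0.56135295 0.32651609 0.22051966] [0.47690297 0.29697818 0.17033064]
shift [-0.5105 -0.5107 -0.0727] turn [ 0.    0.   21.53] | now [ 0.1726 -0.6007  0.2173] t 0.7
```

```bash
python3 -m jog '0 0 -0.073 0 0 10 0.8; -0.06 -0.06 -0.073 0 0 21.5 0.8; -0.5105 -0.5107 -0.073 0 0 21.5 0.8; -0.5105 -0.5107 -0.073 0 0 21.5 0.8; -0.5105 -0.5107 -0.073 0 0 21.5 0.8; -0.5105 -0.5107 -0.073 0 0 21.5 0.8; -0.5105 -0.5107 -0.073 0 0 21.5 0.8; -0.5105 -0.5107 -0.073 0 0 21.5 0.8'; python3 -c "
from h import *
rel([.5225,.0305,.26],-95.5)"
```

```text
time_s: 1.7
position: [0.3852, -0.2167, 0.2895]
tcp_rot: [[-0.096, -0.995, 0.001], [-0.995, 0.096, -0.001], [0.001, -0.001, -1.0]]
force: [2.2, 0.1, 0.1]
opening: 0.799
shift [-0.2593 -0.113   0.0294] turn [-0.07 -0.04 -0.  ] | now [ 0.3852 -0.2167  0.2895] t 1.7
```

```bash
python3 -m jog '-0.2593 -0.113 0 0 0 0 0.8; -0.2593 -0.113 0 0 0 0 0.8; -0.2593 -0.113 0 0 0 0 0.8; -0.2593 -0.113 0 0 0 0 0.8; -0.2593 -0.113 0 0 0 0 0.8; -0.2593 -0.113 0 0 0 0 0.8; -0.2593 -0.113 0 0 0 0 0.8;-0.2593 -0.113 0 0 0 0 0.8'; python3 - <<'E'
from h import *
rel([.5223,.0305,.188],-95.5)
for n in("top","side"):
    p,d=capture(n); cv2.imwrite(f"pics/{n}1.png",cv2.cvtColor(p,cv2.COLOR_RGB2BGR)); np.save(f"pics/{n}1.npy",d)
s=cv2.imread("pics/side1.png")
P=read_state()['position']
for q,c in((P,(0,0,255)),(P-[0,0,.019],(0,255,0))):
    u=proj("side",q); cv2.circle(s,tuple(int(round(a)) for a in u),1,c,-1)
cv2.imwrite("pics/s1c.png",cv2.resize(s[60:260,230:450],None,fx=3,fy=3))
E
```

```text
time_s: 2.7
position: [0.521, 0.0279, 0.2891]
tcp_rot: [[-0.097, -0.995, -0.0], [-0.995, 0.097, -0.0], [0.0, 0.0, -1.0]]
force: [-0.1, 0.1, -0.0]
opening: 0.803
shift [-0.0027 -0.0011  0.1011] turn [ 0.02 -0.02 -0.06] | now [0.521  0.0279 0.2891] t 2.7
```

View pics/s1c.png

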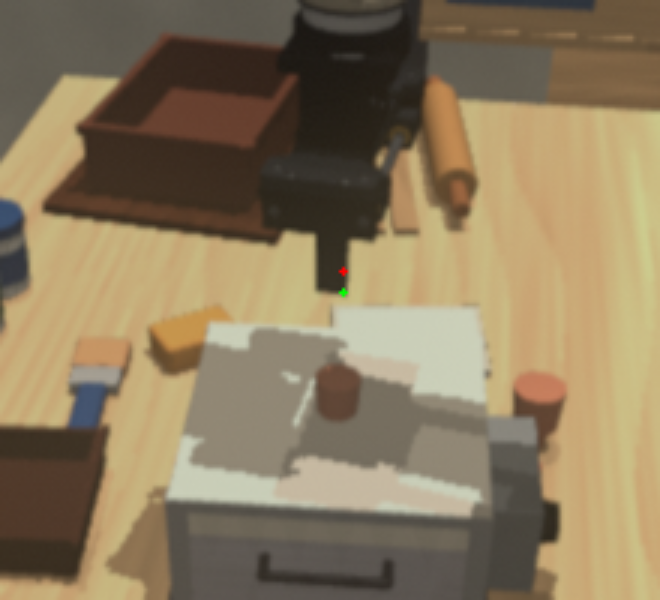

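```bash
python3 -m jog '-0.0027 -0.0012 0.05 0 0 0 0.8; -0.0027 -0.0012 0.07 0 0 0 0.8; -0.0027 -0.0012 0.09 0 0 0 0.8; -0.0027 -0.0012 0.1 0 0 0 0.8; -0.0027 -0.0012 0.1 0 0 0 0.8; -0.0027 -0.0012 0.1 0 0 0 0.8'; python3 - <<'E'
from h import *
rel([.5223,.0305,.188],-95.5)
for n in("top","side"):
    p,d=capture(n); cv2.imwrite(f"pics/{n}2.png",cv2.cvtColor(p,cv2.COLOR_RGB2BGR)); np.save(f"pics/{n}2.npy",d)
s=cv2.imread("pics/side2.png")
cv2.imwrite("pics/s2c.png",cv2.resize(s[100:260,260:420],None,fx=3.7,fy=3.7))
E
```

```text
time_s: 3.55
position: [0.5237, 0.0313, 0.1898]
tcp_rot: [[-0.096, -0.995, 0.002], [-0.995, 0.096, -0.0], [0.0, -0.002, -1.0]]
force: [0.2, -0.0, 0.8]
opening: 0.803
shift [0.0009 0.0013 0.0018] turn [-0.1  -0.01  0.01] | now [0.5237 0.0313 0.1898] t 3.55
```

View pics/s2c.png

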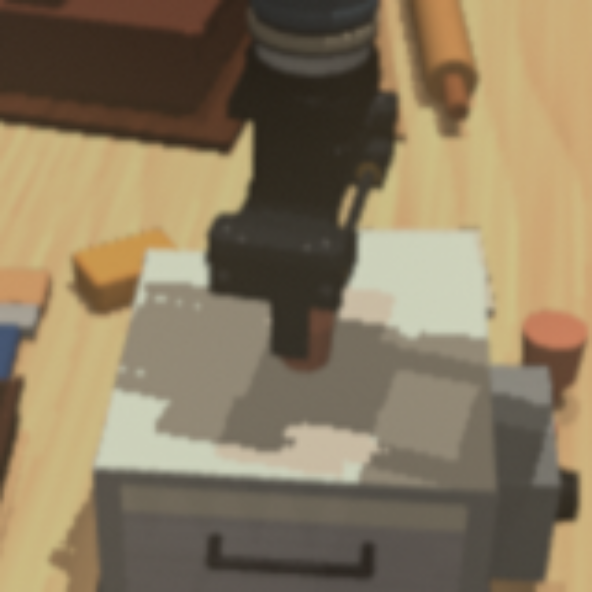

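```bash
python3 -m jog '0 0 0 0 0 0 0; 0 0 0 0 0 0 0; 0 0 0 0 0 0 0; 0 0 0 0 0 0 0; 0 0 0 0 0 0 0; 0 0 0 0 0 0 0; 0 0 0 0 0 0 0; 0 0 0 0 0 0 0'
```

```text
time_s: 4.65
position: [0.523, 0.0316, 0.189]
tcp_rot: [[-0.095, -0.995, 0.0], [-0.995, 0.095, 0.0], [-0.0, -0.0, -1.0]]
force: [-0.3, -0.4, -0.6]
opening: 0.374
```

```bash
python3 -m jog '0 0 -0.01 0 0 0 0; 0 0 -0.03 0 0 0 0; 0 0 -0.06 0 0 0 0; 0 0 -0.09 0 0 0 0; 0 0 -0.09 0 0 0 0; 0 0 -0.09 0 0 0 0';  python3 - <<'E'
from h import *
rel([.484,-.3135,.15],-95.5)
for n in("top","side"):
    p,d=capture(n); cv2.imwrite(f"pics/{n}3.png",cv2.cvtColor(p,cv2.COLOR_RGB2BGR)); np.save(f"pics/{n}3.npy",d)
s=cv2.imread("pics/side3.png");t=cv2.imread("pics/top3.png")
cv2.imwrite("pics/s3c.png",np.hstack([cv2.resize(s[60:260,260:420],None,fx=2.5,fy=2.5),cv2.resize(t[140:300,240:400],(400,500))]))
E
```

```text
time_s: 5.4
position: [0.5223, 0.0317, 0.2785]
tcp_rot: [[-0.095, -0.995, -0.001], [-0.995, 0.095, 0.0], [-0.0, 0.001, -1.0]]
force: [-0.2, -0.0, -0.7]
opening: 0.375
shift [0.3472 0.0051 0.1285] turn [0.07 0.   0.03] | now [0.5223 0.0317 0.2785] t 5.4
```

View pics/s3c.png

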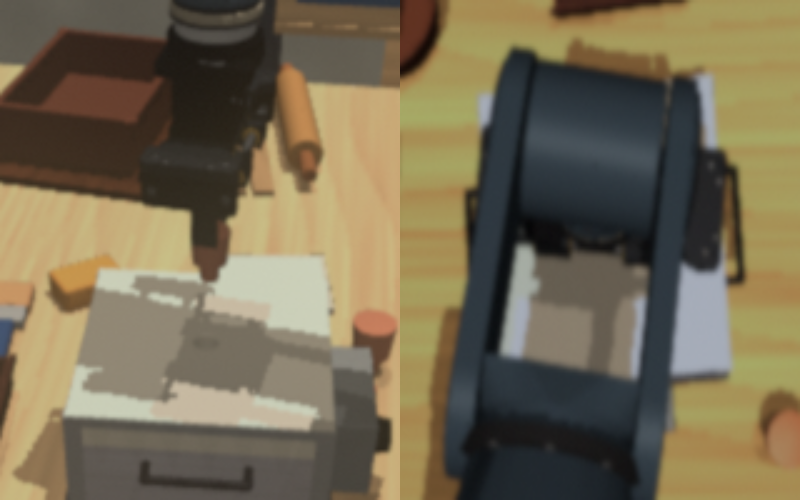

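```bash
python3 -m jog '0.347 0.005 0 0 0 0 0; 0.347 0.005 0 0 0 0 0; 0.347 0.005 0 0 0 0 0; 0.347 0.005 0 0 0 0 0; 0.347 0.005 0.05 0 0 0 0; 0.347 0.005 0.10 0 0 0 0; 0.347 0.005 0.14 0 0 0 0; 0.347 0.005 0.14 0 0 0 0'; python3 - <<'E'
from h import *
rel([.484,-.3135,.055],-95.5)
for n in("top","side"):
    p,d=capture(n); cv2.imwrite(f"pics/{n}4.png",cv2.cvtColor(p,cv2.COLOR_RGB2BGR)); np.save(f"pics/{n}4.npy",d)
# hole centre: kiln top, look for depth deeper than top / dark blob
for n in("top","side"):
    W=cloud(n,np.load(f"pics/{n}4.npy")); m=(np.hypot(W[...,0]-.52,W[...,1]-.03)<.06)
    ctr=proj(n,[.5225,.0305,.165]).astype(int); print(n,ctr)
    im=cv2.imread(f"pics/{n}4.png")[ctr[1]-30:ctr[1]+30,ctr[0]-30:ctr[0]+30]
    cv2.imwrite(f"pics/hole_{n}.png",cv2.resize(im,None,fx=8,fy=8,interpolation=cv2.INTER_NEAREST))
    W0=W[ctr[1]-12:ctr[1]+13,ctr[0]-12:ctr[0]+13,2]; print((W0*1000).round(0)[2::2,2::2])
E
```

```text
time_s: 6.5
position: [0.481, -0.3109, 0.1333]
tcp_rot: [[-0.097, -0.995, -0.011], [-0.995, 0.097, 0.01], [-0.009, 0.011, -1.0]]
force: [-0.2, 0.3, 0.2]
opening: 0.374
shift [ 0.003  -0.0041  0.0782] turn [ 0.66  0.52 -0.07] | now [ 0.481  -0.3109  0.1333] t 6.5
top [320 213]
[[164. 167. 168. 163. 164. 166. 167. 164. 163. 165. 165. 163.]
 [167. 164. 162. 168. 165. 163. 167. 160. 164. 164. 164. 166.]
 [167. 165. 166. 165. 163. 165. 166. 163. 164. 166. 165. 168.]
 [165. 166. 167. 163. 166. 160. 157. 166. 164. 167. 167. 167.]
 [170. 164. 164. 164. 143.  38.  40.  45. 164. 165. 164. 166.]
 [164. 165. 162. 166.  40.  43.  39.  38. 161. 167. 163. 165.]
 [168. 163. 168. 165.  44.  43.  44.  42. 165. 167. 167. 163.]
 [164. 166. 164. 163. 165.  44.  40. 165. 167. 164. 166. 163.]
 [164. 167. 167. 170. 165. 166. 164. 166. 167. 165. 167. 162.]
 [165. 161. 165. 164. 166. 167. 166. 165. 166. 164. 164. 164.]
 [165. 162. 163. 166. 167. 163. 163. 169. 164. 164. 166. 166.]
 [163. 164. 166. 163. 163. 171.  nan 167. 164. 167. 164. 167.]]
side [342 196]
[[165. 167. 164. 165. 167. 167. 166. 169. 166. 167. 167. 167.]
 [167. 167. 167. 166. 166. 165. 166. 168. 166. 164. 168. 165.]
 [165. 164. 165. 166. 165. 167. 165. 166. 166. 166. 167. 166.]
 [166. 166. 165. 167. 166. 168. 165. 168. 167. 165. 167. 166.]
 [165. 166. 166. 165. 165. 165. 165. 166. 165. 165. 165. 164.]
 [166. 165. 167. 162. 159. 158. 159. 162. 167. 166. 165. 167.]
 [168. 165. 167. 167. 152. 152. 153. 155. 164. 166. 166. 165.]
 [167. 167. 166. 166. 166. 167. 165. 166. 166. 168. 165. 167.]
 [166. 168. 168. 166. 165. 167. 165. 165. 168. 165. 167. 166.]
 [166. 167. 168. 166. 166. 164. 164. 167. 165. 167. 166. 165.]
 [167. 164. 167. 166. 165. 165. 169. 167. 168. 165. 167. 168.]
 [166. 166. 165. 166. 167. 166. 167. 164. 167. 168. 165. 166.]]
```

View pics/hole_side.png

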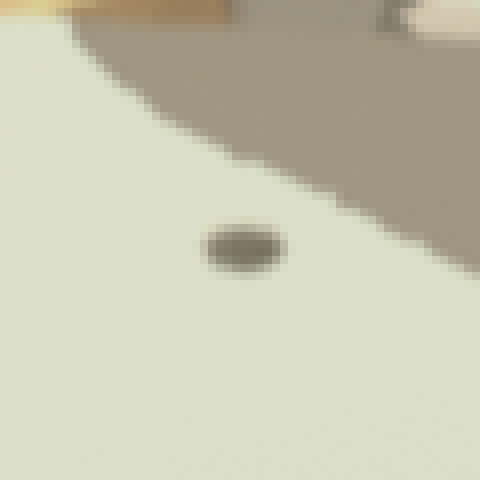

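View pics/hole_top.png

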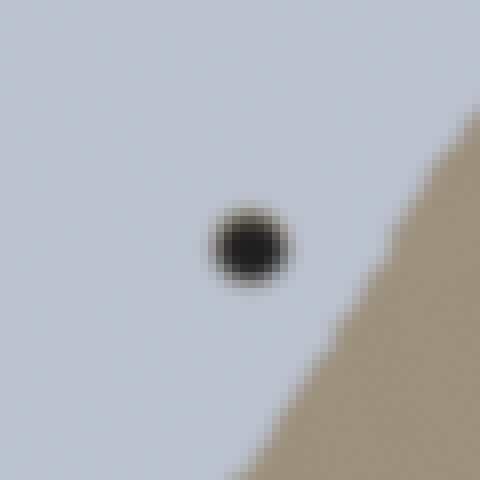

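```bash
python3 -m jog '0 0 0.03 0 0 0 0; 0 0 0.05 0 0 0 0; 0 0 0.065 0 0 0 0; 0 0 0.075 0 0 0 0; 0 0 0.075 0 0 0 0; 0 0 0.075 0 0 0 0; 0 0 0.075 0 0 0 0'; python3 - <<'E'
from h import *
rel([.484,-.3135,.0545],-95.5)
for n in("side",):
    p,d=capture(n); cv2.imwrite(f"pics/{n}5.png",cv2.cvtColor(p,cv2.COLOR_RGB2BGR)); np.save(f"pics/{n}5.npy",d)
s=cv2.imread("pics/side5.png")
cv2.imwrite("pics/s5c.png",cv2.resize(s[80:220,280:460],None,fx=4,fy=4))
def cen(n,box=10):
    im=cv2.imread(f"pics/{n}4.png").astype(float).sum(2); u,v=proj(n,[.5225,.0305,.165]).astype(int)
    a=im[v-box:v+box+1,u-box:u+box+1]; bg=np.percentile(a,70); w=np.clip(bg-a-60,0,None)
    yy,xx=np.mgrid[v-box:v+box+1,u-box:u+box+1]; c=np.array([(w*xx).sum(),(w*yy).sum()])/w.sum()
    ca,f=K(n); r=ca['R'].T@np.array([(c[0]-ca['cx'])/f,(c[1]-ca['cy'])/f,1]); o=-ca['R'].T@ca['t']
    print(n,c,o+r*(.165-o[2])/r[2])
cen("top");cen("side")
E
```

```text
time_s: 7.48
position: [0.4853, -0.3137, 0.0647]
tcp_rot: [[-0.095, -0.995, 0.001], [-0.995, 0.095, -0.001], [0.001, -0.001, -1.0]]
force: [0.3, -0.1, -0.0]
opening: 0.373
shift [-0.0001  0.0014  0.0102] turn [-0.06 -0.05  0.03] | now [ 0.4853 -0.3137  0.0647] t 7.47
top [320.8509119  213.53710316] [0.52164614 0.02932242 0.165     ]
side [343.94129536 194.30941663] [0.51936501 0.02308745 0.165     ]
```

View pics/s5c.png

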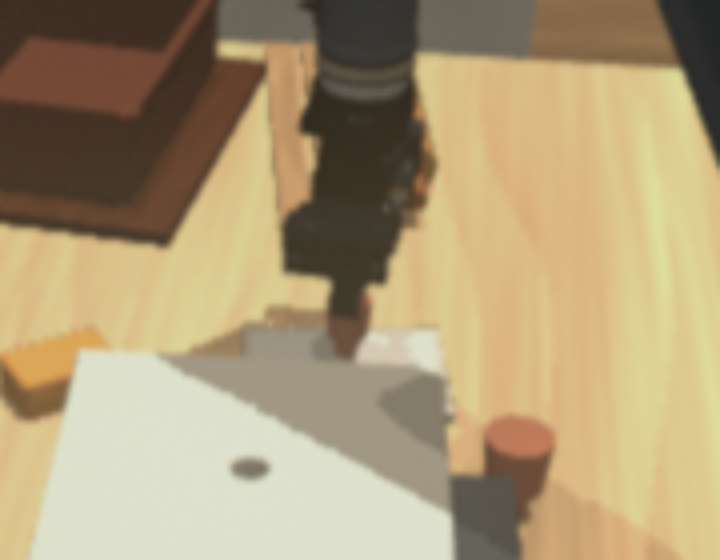

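```bash
python3 -m jog '0 0 0.004 0 0 0 0; 0 0 0.008 0 0 0 0; 0 0 0.0095 0 0 0 0; 0 0 0.0095 0 0 0 0; 0 0 0.0095 0 0 0 0'; python3 - <<'E'
from h import *
rel([.484,-.3135,.0545],-95.5); print(read_state()['force'])
def cen(n,bx=7,by=5):
    im=cv2.imread(f"pics/{n}4.png").astype(float).sum(2); u,v=proj(n,[.5225,.0305,.165]).round().astype(int)
    if n=="side": by=4
    a=im[v-by:v+by+1,u-bx:u+bx+1]; bg=np.percentile(a,85); w=np.clip(bg-a-20,0,None); w*= w>0.2*w.max()
    yy,xx=np.mgrid[v-by:v+by+1,u-bx:u+bx+1]; c=np.array([(w*xx).sum(),(w*yy).sum()])/w.sum()
    ca,f=K(n); r=ca['R'].T@np.array([(c[0]-ca['cx'])/f,(c[1]-ca['cy'])/f,1]); o=-ca['R'].T@ca['t']
    print(n,c,o+r*(.165-o[2])/r[2])
cen("top");cen("side")
E
```

```text
time_s: 8.15
position: [0.485, -0.3134, 0.0545]
tcp_rot: [[-0.095, -0.995, 0.0], [-0.995, 0.095, -0.0], [0.0, -0.0, -1.0]]
force: [0.7, 0.7, -0.6]
opening: 0.372
shift [0.0002 0.001  0.    ] turn [-0.   -0.    0.03] | now [ 0.485  -0.3134  0.0545] t 8.15
[ 0.70072458  0.70575655 -0.59279115]
top [320.85538554 213.51515152] [0.52169949 0.02931117 0.165     ]
side [342.11666024 196.66004628] [0.52250342 0.03279976 0.165     ]
```

```bash
python3 -m jog '0 0 0.0007 0 0 0 0; 0 0 0.0014 0 0 0 0; 0 0 0.0014 0 0 0 0'
```

```text
time_s: 8.52
position: [0.4853, -0.3136, 0.0539]
tcp_rot: [[-0.095, -0.995, 0.001], [-0.995, 0.095, -0.001], [0.001, -0.001, -1.0]]
force: [-1.4, 0.1, 4.9]
opening: 0.376
```

Contact (about 5 N). I'll open slowly, then retreat.

```bash
python3 -m jog '0 0 0 0 0 0 0.45; 0 0 0 0 0 0 0.6; 0 0 0 0 0 0 0.8; 0 0 0 0 0 0 0.8; 0 0 -0.03 0 0 0 0.8; 0 0 -0.09 0 0 0 0.8; 0 0 -0.15 0 0 0 0.8; 0 0 -0.24 0 0 0 0.8'; python3 - <<'E'
from h import *
rel([.413,.3105,.3],-95.5)
for n in("side","top"):
    p,d=capture(n); cv2.imwrite(f"pics/{n}6.png",cv2.cvtColor(p,cv2.COLOR_RGB2BGR)); np.save(f"pics/{n}6.npy",d)
s=cv2.imread("pics/side6.png");t=cv2.imread("pics/top6.png")
cv2.imwrite("pics/s6c.png",np.hstack([cv2.resize(s[100:240,280:420],None,fx=2.8,fy=2.8),cv2.resize(t[160:300,380:520],None,fx=2.8,fy=2.8)]))
E
```

```text
time_s: 9.52
position: [0.4846, -0.313, 0.2672]
tcp_rot: [[-0.095, -0.995, -0.001], [-0.995, 0.095, 0.001], [-0.001, 0.001, -1.0]]
force: [0.3, -1.4, 1.0]
opening: 0.796
shift [-0.6139  0.1307 -0.0324] turn [0.04 0.03 0.03] | now [ 0.4846 -0.313   0.2672] t 9.53
```

View pics/s6c.png

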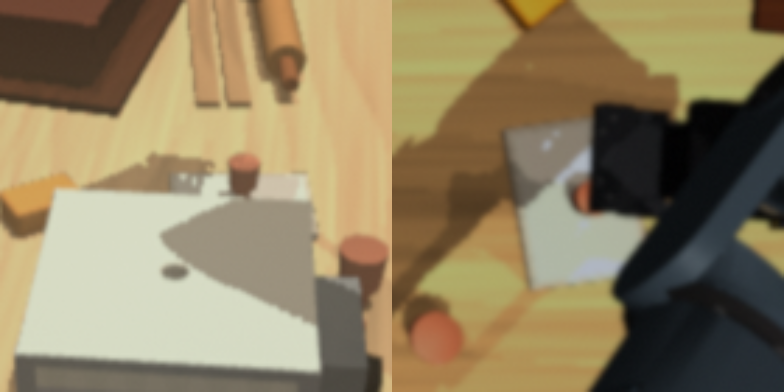

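The bung stands upright on the tile (side crop 243,175; top crop 590,195). Next, the pyrometer.

```bash
python3 -m jog '0 0 -0.01 0 0 0 0.8; -0.614 0.1307 -0.01 0 0 0 0.8; -0.614 0.1307 -0.01 0 0 0 0.8; -0.614 0.1307 -0.01 0 0 0 0.8; -0.614 0.1307 -0.01 0 0 0 0.8; -0.614 0.1307 -0.01 0 0 0 0.8; -0.614 0.1307 -0.01 0 0 0 0.8; -0.614 0.1307 -0.01 0 0 0 0.8'; python3 -c "
from h import *
rel([.413,.3105,.3],-95.5)"
```

```text
time_s: 10.62
position: [0.4335, 0.1231, 0.2742]
tcp_rot: [[-0.096, -0.995, -0.004], [-0.995, 0.096, -0.0], [0.0, 0.004, -1.0]]
force: [-0.3, 0.0, 0.0]
opening: 0.798
shift [-0.1846  0.0384 -0.0258] turn [ 0.21 -0.03  0.01] | now [0.4335 0.1231 0.2742] t 10.62
```

```bash
python3 -m jog '-0.05 0.01 -0.02 0 0 0 0.8; -0.173 0.036 -0.02 0 0 0 0.8; -0.173 0.036 -0.02 0 0 0 0.8; -0.173 0.036 -0.02 0 0 0 0.8; -0.173 0.036 -0.02 0 0 0 0.8; -0.173 0.036 -0.02 0 0 0 0.8'; python3 - <<'E'
from h import *
rel([.413,.3105,.195],-95.5)
for n in("side","top"):
    p,d=capture(n); cv2.imwrite(f"pics/{n}7.png",cv2.cvtColor(p,cv2.COLOR_RGB2BGR)); np.save(f"pics/{n}7.npy",d)
s=cv2.imread("pics/side7.png")
for q,c in((read_state()['position'],(0,0,255)),([.413,.3105,.222],(255,0,0))):
    u=proj("side",q); cv2.circle(s,tuple(int(round(a)) for a in u),1,c,-1)
cv2.imwrite("pics/s7c.png",cv2.resize(s[160:380,260:460],None,fx=2.7,fy=2.7))
E
```

```text
time_s: 11.38
position: [0.4157, 0.2954, 0.2949]
tcp_rot: [[-0.097, -0.995, -0.002], [-0.995, 0.097, -0.001], [0.001, 0.002, -1.0]]
force: [0.3, -0.3, 0.5]
opening: 0.801
shift [-0.0149  0.0039  0.0999] turn [ 0.09 -0.08 -0.08] | now [0.4157 0.2954 0.2949] t 11.38
```

View pics/s7c.png

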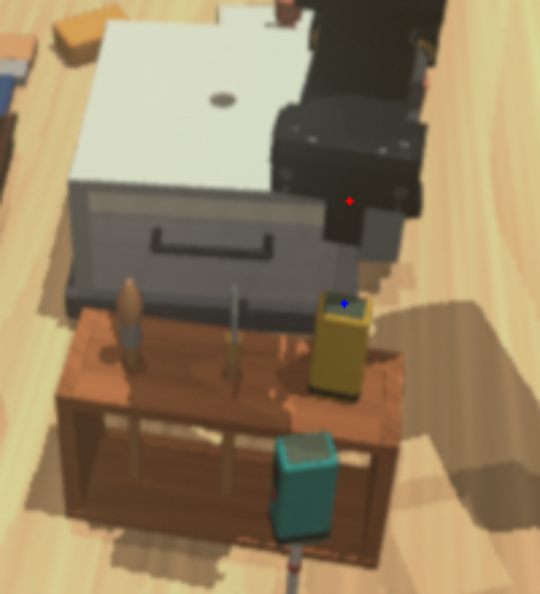

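```bash
python3 -m jog '-0.0149 0.0035 0 0 0 0 0.8; -0.0149 0.0035 0 0 0 0 0.8; -0.0149 0.0035 0.04 0 0 0 0.8; -0.0149 0.0035 0.06 0 0 0 0.8; -0.0149 0.0035 0.07 0 0 0 0.8; -0.0149 0.0035 0.07 0 0 0 0.8; -0.0149 0.0035 0.07 0 0 0 0.8'; python3 - <<'E'
from h import *
rel([.413,.3105,.190],-95.5)
for n in("side","top"):
    p,d=capture(n); cv2.imwrite(f"pics/{n}8.png",cv2.cvtColor(p,cv2.COLOR_RGB2BGR)); np.save(f"pics/{n}8.npy",d)
s=cv2.imread("pics/side8.png")
cv2.imwrite("pics/s8c.png",cv2.resize(s[220:340,320:460],None,fx=4.5,fy=4.5))
E
```

```text
time_s: 12.35
position: [0.4144, 0.3124, 0.2265]
tcp_rot: [[-0.095, -0.995, 0.002], [-0.995, 0.095, 0.001], [-0.001, -0.002, -1.0]]
force: [1.3, 0.1, 0.4]
opening: 0.799
shift [0.0021 0.0013 0.0365] turn [-0.1   0.06  0.04] | now [0.4144 0.3124 0.2265] t 12.35
```

View pics/s8c.png

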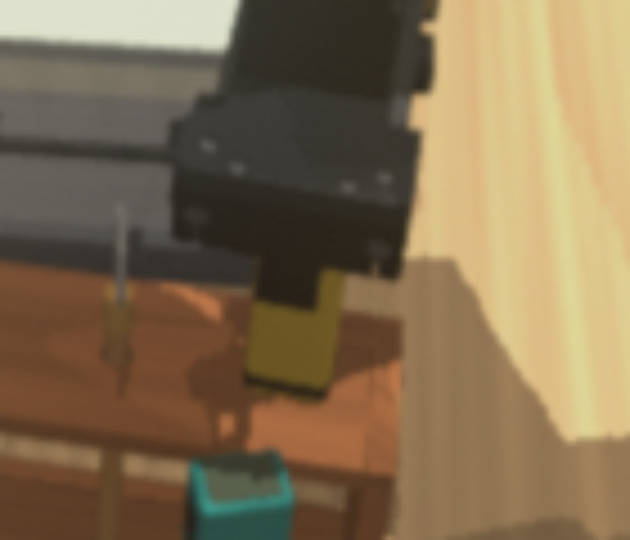

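```bash
python3 -m jog '0.001 0.0005 0.015 0 0 0 0.8; 0.001 0.0005 0.03 0 0 0 0.8; 0.001 0.0005 0.036 0 0 0 0.8; 0.001 0.0005 0.036 0 0 0 0.8; 0.001 0.0005 0.036 0 0 0 0.5; 0.001 0.0005 0.036 0 0 0 0.5'; python3 -m jog '0 0 0 0 0 0 0; 0 0 0 0 0 0 0; 0 0 0 0 0 0 0; 0 0 0 0 0 0 0'
```

```text
time_s: 13.2
position: [0.4134, 0.3113, 0.1901]
tcp_rot: [[-0.095, -0.995, 0.001], [-0.995, 0.095, 0.0], [-0.001, -0.001, -1.0]]
force: [0.0, 0.1, -0.3]
opening: 0.651
time_s: 13.7
position: [0.4131, 0.3112, 0.1897]
tcp_rot: [[-0.095, -0.995, 0.0], [-0.995, 0.095, 0.0], [-0.0, -0.0, -1.0]]
force: [-0.2, 0.7, -0.3]
opening: 0.275
```

```bash
python3 -m jog '0 0 0 0 0 0 0; 0 0 -0.01 0 0 0 0; 0 0 -0.03 0 0 0 0; 0 0 -0.06 0 0 0 0; 0 0 -0.1 0 0 0 0; 0 0 -0.15 0 0 0 0; 0 0 -0.2 0 0 0 0; 0 0 -0.21 0 0 0 0'; python3 -m jog '0 0 0 0 0 0 0; 0 0 0 0 0 0 0'; python3 - <<'E'
from h import *
rel([.522,.031,.4],-95.5)
for n in("side","top"):
    p,d=capture(n); cv2.imwrite(f"pics/{n}9.png",cv2.cvtColor(p,cv2.COLOR_RGB2BGR)); np.save(f"pics/{n}9.npy",d)
s=cv2.imread("pics/side9.png")
cv2.imwrite("pics/s9c.png",cv2.resize(s[120:340,260:460],None,fx=2.7,fy=2.7))
E
```

```text
time_s: 14.7
position: [0.4144, 0.3118, 0.404]
tcp_rot: [[-0.095, -0.995, 0.008], [-0.995, 0.095, 0.004], [-0.004, -0.007, -1.0]]
force: [0.4, 0.5, -1.5]
opening: 0.276
time_s: 14.95
position: [0.4119, 0.3105, 0.3975]
tcp_rot: [[-0.095, -0.995, -0.004], [-0.995, 0.095, -0.002], [0.002, 0.004, -1.0]]
force: [0.2, -0.1, -1.8]
opening: 0.276
shift [ 0.2678 -0.1362 -0.0024] turn [ 0.23 -0.14  0.03] | now [0.4119 0.3105 0.3975] t 14.95
```

View pics/s9c.png

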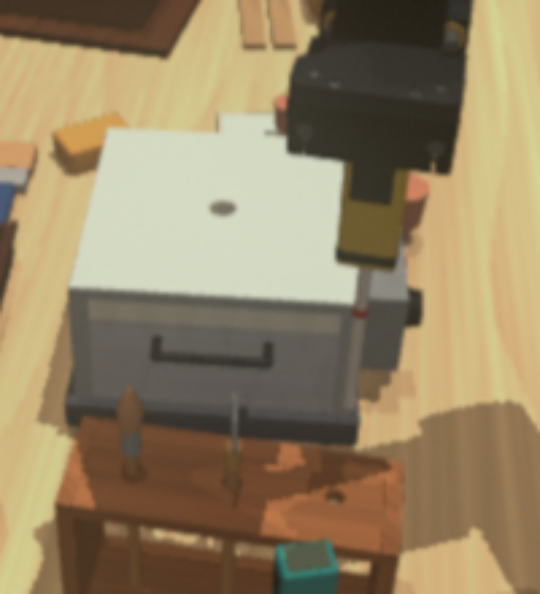

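```bash
python3 -m jog '0.03 -0.015 0 0 0 0 0; 0.07 -0.036 0 0 0 0 0; 0.115 -0.058 0 0 0 0 0; 0.16 -0.081 0 0 0 0 0; 0.205 -0.104 0 0 0 0 0; 0.24 -0.122 0 0 0 0 0; 0.26 -0.132 0 0 0 0 0; 0.268 -0.136 0 0 0 0 0'; python3 -m jog '0 0 0 0 0 0 0; 0 0 0 0 0 0 0; 0 0 0 0 0 0 0; 0 0 0 0 0 0 0'; cat > look.py <<'E'
import sys
from h import *
k=sys.argv[1]
rel([.522,.031,.4],-95.5)
for n in("side","top"):
    p,d=capture(n); cv2.imwrite(f"pics/{n}{k}.png",cv2.cvtColor(p,cv2.COLOR_RGB2BGR)); np.save(f"pics/{n}{k}.npy",d)
P=read_state()['position'];R=read_state()['tcp_rot']; print(P,R[:,2],read_state()['force'])
s=cv2.imread(f"pics/side{k}.png")
print('mark',proj("side",P+R[:,2]*.088),'tip',proj("side",P+R[:,2]*.168),'tiptop',proj("top",P+R[:,2]*.168))
t=cv2.imread(f"pics/top{k}.png")
cv2.imwrite(f"pics/s{k}c.png",np.hstack([cv2.resize(s[100:220,300:380],None,fx=5,fy=5),cv2.resize(t[160:280,280:360],None,fx=5,fy=5)]))
E
python3 look.py 10
```

```text
time_s: 16.05
position: [0.5229, 0.0302, 0.3982]
tcp_rot: [[-0.097, -0.995, -0.003], [-0.995, 0.097, 0.001], [-0.0, 0.003, -1.0]]
force: [-0.3, -0.3, -1.6]
opening: 0.27
time_s: 16.55
position: [0.5227, 0.0321, 0.3998]
tcp_rot: [[-0.094, -0.996, 0.0], [-0.996, 0.094, 0.0], [-0.0, -0.0, -1.0]]
force: [0.4, -0.2, -0.9]
opening: 0.274
shift [ 0.0011  0.0006 -0.0002] turn [-0.01  0.01  0.09] | now [0.5227 0.0321 0.3998] t 16.55
[0.5227906  0.03178162 0.39975911] [ 2.14948242e-04  9.21457976e-06 -9.99999977e-01] [-0.28551644  0.31824304 -1.32381766]
mark [343.60851392 141.31495557] tip [342.70979872 172.55974684] tiptop [319.39263356 210.37467665]
```

View pics/s10c.png

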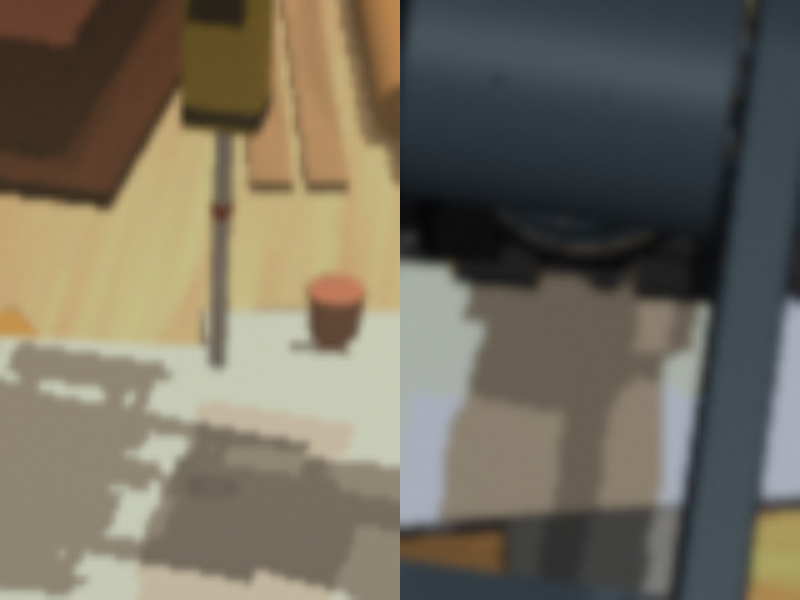

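```bash
cat > axis.py <<'E'
import sys
from h import *
k=sys.argv[1]; zlo=float(sys.argv[2])
d=np.load(f"pics/side{k}.npy"); W=cloud("side",d); P=read_state()['position']; ztip=P[2]-.168
ca,f=K("side")
m=(abs(W[...,0]-.522)<.02)&(abs(W[...,1]-.033)<.03)&(W[...,2]>zlo)&(W[...,2]<P[2]-.052)
vs=[];us=[];ys=[]
Y=[]
for v in range(400):
    c=np.nonzero(m[v])[0]
    if len(c)>=2:
        vs.append(v);us.append(c.mean()); Y.append([np.median(W[v,c,0]),np.median(W[v,c,1]),np.median(W[v,c,2]),len(c)])
Y=np.array(Y); print(len(vs),'rows',vs[0],vs[-1],'width',Y[:,3].mean())
# subpixel columns via image gradient-free: mask centre fit
a=np.polyfit(vs,us,1); print('u=',a)
print('mean surf xyz',Y[:,:3].mean(0), 'axis y ~',Y[:,1].mean()-.0033)
for j in (0,1): 
    q=np.polyfit(Y[:,2]-.165,Y[:,j],1); print('xy'[j],'at z=.165:',q[1].round(4),'slope',q[0].round(4))
# predicted by kinematics
R=read_state()['tcp_rot']
pv=[];
for s in np.linspace(.055,.165,12): pv.append(proj("side",P+R[:,2]*s))
pv=np.array(pv); b=np.polyfit(pv[:,1],pv[:,0],1); print('pred u=',b,'diff mid',np.polyval(a,np.mean(vs))-np.polyval(b,np.mean(vs)))
print('hole px side', proj("side",[.522503,.0328,.165]))
E
python3 axis.py 10 .236
```

```text
45 rows 127 171 width 3.7333333333333334
u= [-3.61879666e-02  3.49129044e+02]
mean surf xyz [0.52162792 0.03522891 0.29426697] axis y ~ 0.03192891063367875
x at z=.165: 0.5224 slope -0.0062
y at z=.165: 0.0353 slope -0.0007
pred u= [-2.87636809e-02  3.47673252e+02] diff mid 0.3495732785640939
hole px side [342.11682653 196.66012383]
```

```bash
python3 -m jog '-0.0005 0 0.005 0 0 0 0; -0.0005 0 0.015 0 0 0 0; -0.0005 0 0.027 0 0 0 0; -0.0005 0 0.038 0 0 0 0; -0.0005 0 0.045 0 0 0 0; -0.0005 0 0.048 0 0 0 0; -0.0005 0 0.048 0 0 0 0; -0.0005 0 0.048 0 0 0 0'; python3 look.py 11; python3 axis.py 11 .19
```

```text
time_s: 17.65
position: [0.5233, 0.0318, 0.3521]
tcp_rot: [[-0.095, -0.995, 0.001], [-0.995, 0.095, -0.0], [0.0, -0.001, -1.0]]
force: [0.1, -0.4, -2.0]
opening: 0.275
shift [ 0.001   0.0011 -0.0479] turn [-0.06 -0.    0.03] | now [0.5233 0.0318 0.3521] t 17.65
[0.52319269 0.03184254 0.35204935] [ 9.35989609e-04 -1.18482217e-04 -9.99999555e-01] [ 6.20154241e-01  1.32776463e-03 -1.46407790e+00]
mark [342.85270809 160.318913  ] tip [341.99098858 189.77074272] tiptop [319.69512535 212.11026116]
42 rows 147 188 width 3.6904761904761907
u= [-3.60991816e-02  3.48987089e+02]
mean surf xyz [0.52224529 0.03511042 0.24681153] axis y ~ 0.03181041561772369
x at z=.165: 0.5227 slope -0.0052
y at z=.165: 0.0357 slope -0.007
pred u= [-2.92586069e-02  3.47543416e+02] diff mid 0.29787670540554245
hole px side [342.11682653 196.66012383]
```

View pics/s11c.png

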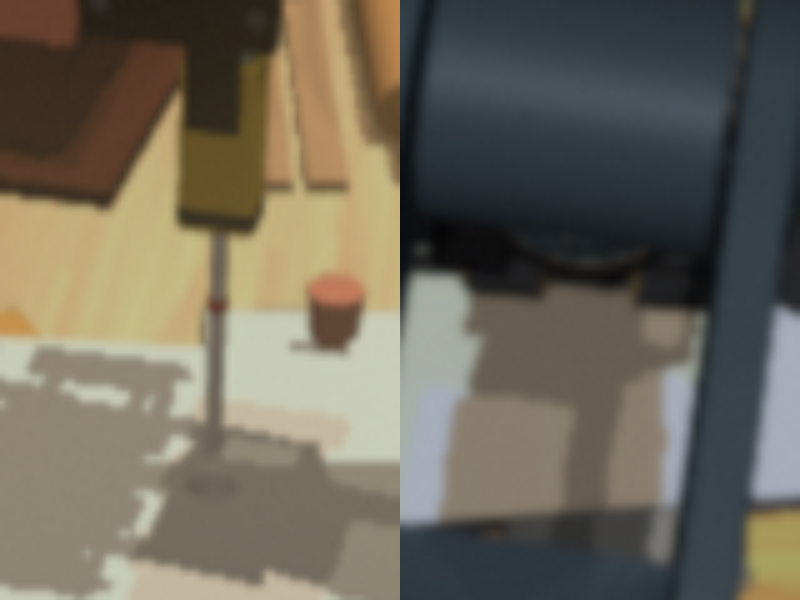

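```bash
python3 -m jog '-0.0007 0.0005 0 0 0 0 0; -0.0007 0.0005 0.003 0 0 0 0; -0.0007 0.0005 0.01 0 0 0 0; -0.0007 0.0005 0.02 0 0 0 0; -0.0007 0.0005 0.032 0 0 0 0; -0.0007 0.0005 0.042 0 0 0 0; -0.0007 0.0005 0.049 0 0 0 0; -0.0007 0.0005 0.05 0 0 0 0';python3 look.py 12; python3 axis.py 12 .172
```

```text
time_s: 18.75
position: [0.5222, 0.0326, 0.3009]
tcp_rot: [[-0.095, -0.995, -0.001], [-0.995, 0.095, 0.0], [-0.0, 0.001, -1.0]]
force: [-0.4, -0.2, -1.3]
opening: 0.274
shift [ 0.0016  0.0002 -0.0991] turn [0.07 0.   0.03] | now [0.5222 0.0326 0.3009] t 18.75
[0.52267798 0.03261711 0.30165787] [ 1.72879039e-04 -4.65225832e-05 -9.99999984e-01] [ 0.13002619  0.47292876 -1.2845583 ]
mark [342.53552351 179.42266049] tip [341.7382282  207.16025671] tiptop [319.69157672 214.26250467]
27 rows 168 194 width 3.5185185185185186
u= [-3.47985348e-02  3.49372609e+02]
mean surf xyz [0.52093364 0.03577862 0.21139251] axis y ~ 0.032478620255847294
x at z=.165: 0.5212 slope -0.0048
y at z=.165: 0.0363 slope -0.0105
pred u= [-2.87442106e-02  3.47692886e+02] diff mid 0.5838899470484762
hole px side [342.11682653 196.66012383]
```

View pics/s12c.png

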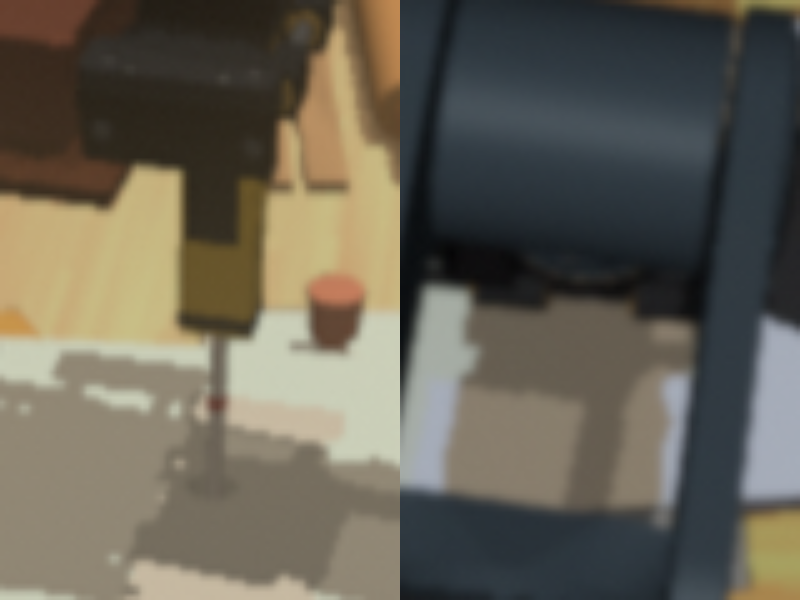

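```bash
python3 -m jog '0.0002 -0.0004 0.003 0 0 0 0; 0.0002 -0.0004 0.009 0 0 0 0; 0.0002 -0.0004 0.018 0 0 0 0; 0.0002 -0.0004 0.027 0 0 0 0; 0.0002 -0.0004 0.035 0 0 0 0; 0.0002 -0.0004 0.042 0 0 0 0; 0.0002 -0.0004 0.046 0 0 0 0; 0.0002 -0.0004 0.0475 0 0 0 0'; python3 -m jog '0 0 0 0 0 0 0; 0 0 0 0 0 0 0; 0 0 0 0 0 0 0; 0 0 0 0 0 0 0';python3 look.py 13; python3 axis.py 13 .172
```

```text
time_s: 19.85
position: [0.5229, 0.0324, 0.2539]
tcp_rot: [[-0.095, -0.995, -0.0], [-0.995, 0.095, 0.0], [-0.0, 0.0, -1.0]]
force: [-0.8, -0.5, -1.4]
opening: 0.27
time_s: 20.35
position: [0.523, 0.0324, 0.2543]
tcp_rot: [[-0.095, -0.995, 0.0], [-0.995, 0.095, -0.0], [0.0, -0.0, -1.0]]
force: [-0.7, 1.0, -1.2]
opening: 0.274
shift [ 0.0015  0.0008 -0.1457] turn [-0.02 -0.    0.03] | now [0.523  0.0324 0.2543] t 20.35
[0.52292966 0.03238588 0.25420585] [ 1.44848606e-04  5.23306951e-06 -9.99999989e-01] [ 0.53236094 -0.27339071 -1.54539333]
mark [341.96204998 196.12325693] tip [341.21261394 222.36770264] tiptop [320.0563951 215.7897722]
11 rows 185 195 width 3.5454545454545454
u= [-1.51515152e-03  3.42727273e+02]
mean surf xyz [0.52193961 0.03527248 0.1859929 ] axis y ~ 0.03197247885100686
x at z=.165: 0.5214 slope 0.0267
y at z=.165: 0.035 slope 0.0129
pred u= [-2.85559867e-02  3.47562543e+02] diff mid 0.30248831421266686
hole px side [342.11682653 196.66012383]
```

View pics/s13c.png

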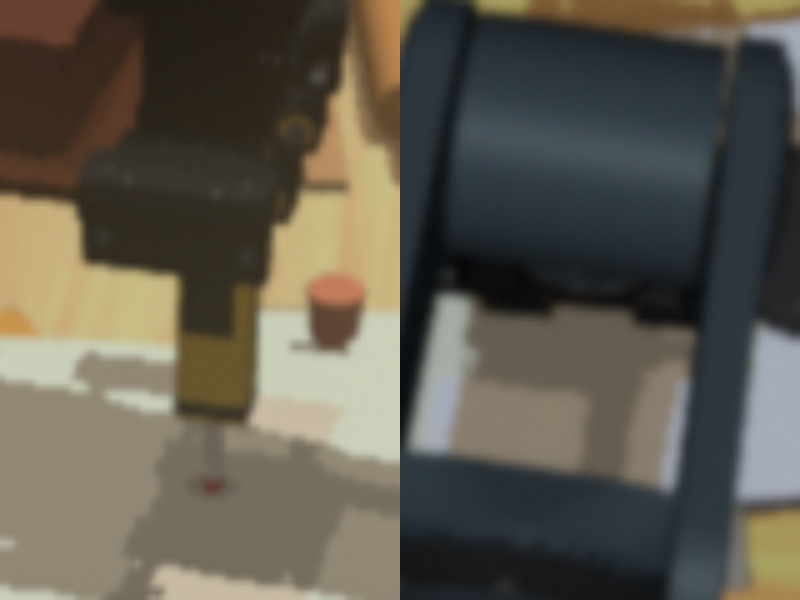

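```bash
python3 - <<'E'
from h import *
zs={10:.3998,11:.3520,12:.3015,13:.2542}; xy={10:(.5228,.0318),11:(.5232,.0318),12:(.5226,.0326),13:(.5229,.0324)}
c,f=K("side"); o=-c['R'].T@c['t']
for k in zs:
    im=cv2.imread(f"pics/side{k}.png").astype(float); X=np.array([*xy[k],zs[k]-.0877])
    h=o-X; h[2]=0; h/=np.linalg.norm(h); p0=proj("side",X); p1=proj("side",X+.004*h)
    u,v=p1.round().astype(int); a=im[v-6:v+7,u-4:u+5]; r=a[...,2]-(a[...,0]+a[...,1])/2
    r0=np.median(r,axis=1); yy=np.arange(v-6,v+7); col=r[:,3:7].max(1); b=np.median(col); 
    w=np.clip(r-np.percentile(r,75)-8,0,None); Y,Xx=np.mgrid[v-6:v+7,u-4:u+5]
    print(k,'pred axis',p0.round(2),'surf',p1.round(2),'ring',(w*Xx).sum()/w.sum(),(w*Y).sum()/w.sum(), col.round(0))
E
```

```text
10 pred axis [343.62 141.18] surf [343.59 142.12] ring nan nan [32. 32. 33. 34. 38. 42. 46. 40. 38. 36. 38. 40. 41.]
11 pred axis [342.89 160.22] surf [342.86 161.2 ] ring 339.3076923076923 157.28205128205127 [29. 30. 30. 30. 34. 38. 42. 32. 21. 16. 16. 16. 16.]
12 pred axis [342.58 179.37] surf [342.55 180.38] ring 342.87931034482756 180.3793103448276 [14. 15. 15. 15. 16. 28. 38. 38. 25. 22. 22. 19. 18.]
13 pred axis [341.98 196.03] surf [341.95 197.06] ring 342.11464968152865 196.80891719745222 [15. 16. 16. 16. 20. 32. 40. 30. 18. 16. 16. 16. 16.]<stdin>:10: RuntimeWarning: invalid value encountered in scalar divide
```

```bash
python3 -m jog '-0.0005 0 0.001 0 0 0 0; -0.0005 0 0.0015 0 0 0 0; -0.0005 0 0.0015 0 0 0 0; -0.0005 0 0.0015 0 0 0 0; -0.0005 0 0.0015 0 0 0 0; -0.0005 0 0.0015 0 0 0 0; -0.0005 0 0.0015 0 0 0 0; -0.0005 0 0.0015 0 0 0 0'; python3 look.py 14; python3 axis.py 14 .172; python3 - <<'E'
from h import *
im=cv2.imread("pics/side14.png").astype(float)
a=im[190:204,338:347]; r=a[...,2]-(a[...,0]+a[...,1])/2
w=np.clip(r-np.percentile(r,75)-8,0,None); Y,X=np.mgrid[190:204,338:347]; print('ring',(w*X).sum()/w.sum(),(w*Y).sum()/w.sum())
# hole edges in unshadowed frame 5 / 4
for k in (5,4,6):
    g=cv2.imread(f"pics/side{k}.png").astype(float).sum(2)
    g=g[186:208,330:355]; bg=np.median(g[8:14,:4]); mn=g[9:13,10:15].min(); h=(g<(bg+mn)/2); Y,X=np.mgrid[186:208,330:355]
    n,l,st,c=cv2.connectedComponentsWithStats(h.astype(np.uint8)); i=l[10,12]; print(k,'hole',c[i]+[330,186],st[i])
print([read_state()['position'].round(4) for _ in range(2)])
E
```

```text
time_s: 21.45
position: [0.523, 0.0329, 0.2526]
tcp_rot: [[-0.095, -0.995, 0.0], [-0.995, 0.095, 0.0], [-0.0, -0.0, -1.0]]
force: [0.8, -0.4, -1.3]
opening: 0.273
shift [ 0.002   0.0008 -0.1474] turn [-0.    0.    0.03] | now [0.523  0.0329 0.2526] t 21.45
[0.52297782 0.03287065 0.25264979] [ 6.44748141e-05 -1.03947238e-05 -9.99999998e-01] [-0.03559326 -0.26230607 -0.78186462]
mark [341.90456419 196.7795106 ] tip [341.16078164 222.98081559] tiptop [319.87996383 215.82921602]
11 rows 185 195 width 3.5454545454545454
u= [-7.72727273e-02  3.57090909e+02]
mean surf xyz [0.52188785 0.03605865 0.18648718] axis y ~ 0.03275865123967122
x at z=.165: 0.5226 slope -0.0332
y at z=.165: 0.0385 slope -0.1126
pred u= [-2.83872331e-02  3.47490590e+02] diff mid 0.31207517264562057
hole px side [342.11682653 196.66012383]
ring 342.14906832298135 197.3416149068323
5 hole [342.16216216 196.81081081] [ 8  9  9  5 37]
4 hole [342.16216216 196.81081081] [ 8  9  9  5 37]
6 hole [342.16216216 196.81081081] [ 8  9  9  5 37]
[array([0.523 , 0.0329, 0.2526]), array([0.523 , 0.0329, 0.2526])]
```

```bash
python3 -c "
import cv2
s=cv2.imread('pics/side14.png');cv2.imwrite('pics/s14d.png',cv2.resize(s[150:230,300:400],None,fx=8,fy=7.5,interpolation=cv2.INTER_CUBIC))"
```

```text
(no output)
```

View pics/s14d.png

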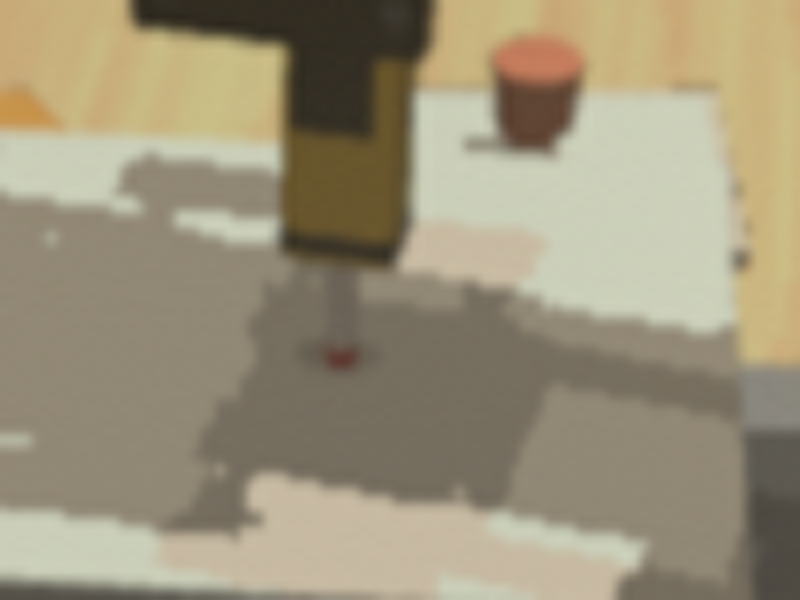

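```bash
python3 -c "
from rig import *
print(hand_in()); s=read_state(); print(s['time_s'],s['position'],s['force'],s['opening'])"
```

```text
the job is handed in; nothing more can be done
None
the job is handed in; nothing more can be done
```

I handed the job in at about 21.5 s. The smaller bung stands upright on the kiln-shelf tile, and the gripper is holding the yellow pyrometer upright in the vent hole.

**Last checks:**
- **Ring height:** by the arm's own position, the red ring is at 164.9 mm, level with the 165 mm kiln top. In the side picture it sat about 0.5 px above where a level, centred ring should appear, which is 1–2 mm at most. Part of that may be the hole's rim hiding the ring's lower edge.
- **Centring:** in the side picture the ring's column matches the hole's (342.15 against 342.16 px). The sheath measured about 0–1 mm off centre in y.
- **Contact:** no force reading during the insertion suggested the sheath touched the kiln.

**Disagreement:** the top camera put the hole about 3.5 mm lower in y than the side camera did. By then the arm hid the sheath from the top camera, so it couldn't settle the difference. I went with the side camera because its view of the ring agreed with the arm's position to about 0.3 px. The hole leaves about 7 mm clearance all round.

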